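# Stir the polishing chunks in the tumbler bowl until mixed

## Robot

A 6-joint arm with a two-finger parallel gripper is mounted at the origin on the work surface. World frame = base frame: x ahead of the robot, y to its left, z up, the work surface at z = 0. Lengths are in m, angles in rad, forces in N, time in s.
With the tool pointing down it reaches from about 0.25 to 0.8 m from the base axis. Payload 3.9 kg.
Tool frame: the origin (TCP) lies where the fingers leave the gripper's body, on its centre line; the fingertips stand 73 mm ahead of it and the grasp point (between the pads) lies 54 mm ahead of it; z points along the fingers, x is the direction in which the jaws open and shut, and the axes are right-handed (so a half turn about z gives the same grasp; the last joint's range is limited). The gripper opens to 85 mm and grips with 20 to 120 N. Pads are 22 mm wide; open, the fingers measure 114 mm over their backs; the gripper's body (76 mm by 85 mm) begins 54 mm behind the grasp point. The pads swing forward as they close: fully open they stand 13 mm farther back than shut.
Start: joints at [-1.184, 0.26, -0.138, 1.173, 0, 1.571], TCP at [0.198, -0.486, 0.304] pointing down, gripper open.
Joint ranges: [-2.78, 2.78], [-0.83, 1.72], [-1.28, 1.37], [-1.9, 2.12], [-1.57, 1.48], [-3.14, 3.14]. Speed limits (rad/s): [2.57, 2.57, 3.14, 3.14, 3.14, 3.14].

## Interface

Orientations are given as [roll, pitch, yaw] about the fixed x, y, z axes, in that order (R = Rz(yaw) Ry(pitch) Rx(roll)).
In Python, from bench import ctrl, snapshot, workorder, spot_in, landmark_of gives the robot as it stands. The module is installed in compiled form; this text tells all that it offers.
- The arm moves only by the shell command python3 -m crank 'ROWS' [FORCE]. ROWS is JSON, a list of rows, each an object with "slide": the shift along the tool's x, y, z in m, a list of three; "roll": the turn about the tool's z in rad; "gripper": the opening, from 0 (shut) to 1 (fully open). In form: [{"slide": [tx, ty, tz], "roll": roll, "gripper": gripper}, ...]. A call has 1 to 20 rows; each row is the pose to reach, as a shift and turn from the pose commanded when the call began, along the tool's axes at that moment; what a row does not reach only later rows make up. A row lasts 1/10 s, in which the tool goes at most 50 mm and 8.59 degrees, less where a joint would pass 70% of its speed; a pose out of reach is approached as far as the arm can. A call with a gripper value outside its range is refused whole. The fingers move at their own pace and stop on an object; FORCE is the grip in N (left out, the last holds). Time passes only in rows, so rows that repeat a pose let the fingers close. It gives the time, the measured TCP pose, the force and the opening at its end, in the units of the state.
- ctrl.get_obs(): the state, without advancing time (a new reading comes with each control period).
- snapshot(name): name is "scene" or "top" or "wrist"; returns a dict with "image" (384x512x3 uint8, blue, green, red), "fx", "fy", "cx", "cy" (pixels), "cam_to_world" (4x4, takes a point from camera to world coordinates). Camera axes: x right, y up, looking along -z (the intrinsics and any distortion apply to the point x, -y, -z); pixel columns grow to the right and rows downward; lengths in m; the calibration is good to about 2 mm. A picture is of the moment at which its call begins. There is no depth.
- workorder.hand_in(): hands the job in, once; it reports no verdict.
Trained networks look in the newest picture that a camera, given by its name, has taken for a name from the list of things; names that differ only in an ending like _2 or _b are one class to them, and where a whole thing is asked for, a point or a joint stands for the part that bears it (a point fixed in the world has none). Each returns a list of dicts, best first, with "confidence" (0 to 1); they miss things now and then, are a little off and sometimes report something else, mostly with a low value. They report only what shows in the picture. A call takes as long as a camera call. They do not tell look-alikes from the thing itself.
- spot_in(label, camera): "rect" ([left, top, right, bottom] in pixels, round what is visible of it).
- landmark_of(label, camera): "pixel" ([column, row] in pixels: a listed point, or the origin of a listed thing).
The state is a dict: "clock": time; "joint_positions": joint angles; "qd": joint speeds; "joint_torque": joint torques, N m; "tool_pos": TCP position; "ee_rot": TCP orientation; "force": force on the tool from outside, world axes, zero at the start; "moment": the same for the moment, N m; "opening": finger opening in m.
Only numpy, scipy, OpenCV 4.12 (cv2) and the standard library are available. Lean on these libraries where they do the work, as an engineer would, in place of code of your own. Each camera call takes 0.05 s, during which the arm holds its last target.

## Task

Take the stirrer by its wooden handle and stir the polishing chunks in the black bowl until none of the six lies where it was (each ends at least 20 mm from its starting place) and the colours are mixed, so that both halves of the bowl, on either side of its yellow line, hold green and white chunks. Move the chunks only with the stirrer, keep them all in the bowl, and leave the lock case, padlock and screwdriver alone. Then stand the stirrer upright back on the cork pad, its foot wholly on the cork, and let go.

Things in the scene. Friction and masses are not known exactly. Their poses are not given: they have to be found in the camera images.
- bowl_in (a point): black round bowl, fixed to the bench. This point: centre of its flat inner floor, 6 mm above the bench. Inner radius 95 mm at the floor, 99 at the rim; wall 4 mm; rim 44 mm above this point. A yellow line across the floor, with a mark on the rim at each end, runs along this point's x axis; z up. At the start the green chunks lie in the +y half, the white in the -y half, a lane about 40 mm wide between.
- pad: round cork pad, 100 mm across and 6 mm thick, fixed to the bench; origin at the centre of its underside, z up. The stirrer stands on it.
- stirrer_grip (a point): middle of the wooden handle of the stirrer, an upright, round, self-standing rod 136 mm tall, about 250 g: steel foot at the bottom (34 mm diameter, 36 mm high, lower edge chamfered 3 mm), thin steel rod (12 mm), round wooden handle at the top (28 mm diameter, from 66 to 136 mm above its underside). This point is on the rod's axis, 100 mm above its underside; z along the rod, upward.
- stirrer_foot (a point): centre of the flat underside of the stirrer's steel foot, on the rod's axis; z along the rod, upward (100 mm below stirrer_grip).
- lock_case: bystander: dark steel lock case with a brass bolt, 70 x 130 x 37 mm, lying loose on the bench beyond the bowl; origin at its underside.
- padlock: bystander: brass padlock lying loose on the bench, about 85 x 55 x 22 mm; origin at the underside of its body.
- screwdriver: bystander: screwdriver 170 mm long lying loose on the bench; origin at its underside.
- green0_center (a point): centre of one of three loose green polishing chunks in the bowl: a smooth, slippery tablet (sliding friction about 0.2) 34 mm in diameter and 22 mm high, edges chamfered 3 mm, 30 g, lying flat at the start; this point is 11 mm above its underside.
- green1_center (a point): centre of one of three loose green polishing chunks in the bowl: a smooth, slippery tablet (sliding friction about 0.2) 34 mm in diameter and 22 mm high, edges chamfered 3 mm, 30 g, lying flat at the start; this point is 11 mm above its underside.
- green2_center (a point): centre of one of three loose green polishing chunks in the bowl: a smooth, slippery tablet (sliding friction about 0.2) 34 mm in diameter and 22 mm high, edges chamfered 3 mm, 30 g, lying flat at the start; this point is 11 mm above its underside.
- white0_center (a point): centre of one of three loose white polishing chunks in the bowl: a smooth, slippery tablet (sliding friction about 0.2) 34 mm in diameter and 22 mm high, edges chamfered 3 mm, 30 g, lying flat at the start; this point is 11 mm above its underside.
- white1_center (a point): centre of one of three loose white polishing chunks in the bowl: a smooth, slippery tablet (sliding friction about 0.2) 34 mm in diameter and 22 mm high, edges chamfered 3 mm, 30 g, lying flat at the start; this point is 11 mm above its underside.
- white2_center (a point): centre of one of three loose white polishing chunks in the bowl: a smooth, slippery tablet (sliding friction about 0.2) 34 mm in diameter and 22 mm high, edges chamfered 3 mm, 30 g, lying flat at the start; this point is 11 mm above its underside.
Not all that is in view belongs to the job. Of the things shaped like the pad, the cork one is meant.

How it is judged:
On the way, in this order (a step that is already met when the one before it is completed fails the run):
1. the stirrer's foot is down in the bowl, among the chunks (horizontal distance between stirrer_foot and bowl_in below 0.09 m and z of stirrer_foot in the frame of bowl_in below 0.02 m), for 0.1 s.
2. the chunks are stirred: every one is more than 20 mm from its starting place and each half of the bowl holds at least one green and one white (a chunk counts where its centre lies) (y of any of green0_center, green1_center, green2_center in the frame of bowl_in above 0 m and y of any of green0_center, green1_center, green2_center in the frame of bowl_in below 0 m and y of any of white0_center, white1_center, white2_center in the frame of bowl_in above 0 m and y of any of white0_center, white1_center, white2_center in the frame of bowl_in below 0 m and distance of each of green0_center, green1_center, green2_center, white0_center, white1_center, white2_center from where it was at the start of the episode above 0.02 m), for 0.1 s.
At the end, for the whole second after the job is handed in: All six chunks are down in the bowl, each over 20 mm from its starting place; each half of the bowl holds a green and a white one (by their centres); the stirrer stands on the cork pad, upright within 0.12 rad, its axis within 35 mm of the pad's centre (all of step 2 and horizontal distance between each of green0_center, green1_center, green2_center, white0_center, white1_center, white2_center and bowl_in below 0.095 m and z of each of green0_center, green1_center, green2_center, white0_center, white1_center, white2_center in the frame of bowl_in below 0.05 m and angle between stirrer_foot's own z axis and vertical below 0.12 rad and horizontal distance between stirrer_foot and pad below 0.035 m and z of stirrer_foot in the frame of pad below 0.01 m); the robot touches nothing.
It fails at once if a bystander (lock case, padlock, screwdriver) is moved by more than 20 mm (distance of any of lock_case, padlock, screwdriver from where it was at the start of the episode above 0.02 m).
It fails at once if the gripper or arm touches a chunk: they may be moved only with the stirrer (contact force between any of the fingers, the arm and green0 above 0.5 N or contact force between any of the fingers, the arm and green1 above 0.5 N or contact force between any of the fingers, the arm and green2 above 0.5 N or contact force between any of the fingers, the arm and white0 above 0.5 N or contact force between any of the fingers, the arm and white1 above 0.5 N or contact force between any of the fingers, the arm and white2 above 0.5 N).
It fails at once if a chunk leaves the bowl (horizontal distance between any of green0_center, green1_center, green2_center, white0_center, white1_center, white2_center and bowl_in above 0.105 m).
It also fails if it takes over 72 s, if anything falls off the work surface, if the arm or the gripper's body presses on something with over 40 N, if the wrist force passes 120 N, or if a joint passes its speed limit or range.

## Working session

There is one attempt and no reset: what is moved stays moved. The work goes in short steps, Python scripts to look and compute and a shell command to move; the robot and the scene stay as the last step left them, time stands still between calls to the robot, and variables do not carry over. Pictures are saved under pics/ and viewed, and the job is handed in when it is done.

```bash
mkdir -p pics
cat > h.py <<'E'
import numpy as np, cv2
from bench import ctrl, snapshot, workorder, spot_in, landmark_of
def ray(s,px):
    M=np.array(s["cam_to_world"]); d=np.array([(px[0]-s["cx"])/s["fx"],-(px[1]-s["cy"])/s["fy"],-1.0])
    return M[:3,3],M[:3,:3]@d
def atz(s,px,z):
    o,d=ray(s,px); return o+d*(z-o[2])/d[2]
def proj(s,p):
    M=np.array(s["cam_to_world"]); c=M[:3,:3].T@(np.array(p)-M[:3,3]); return [s["cx"]+s["fx"]*c[0]/-c[2], s["cy"]-s["fy"]*c[1]/-c[2]]
E
python3 - <<'E'
from h import *
for c in ["scene","top","wrist"]:
    s=snapshot(c); cv2.imwrite(f"pics/{c}0.png",s["image"]); print(c,{k:v for k,v in s.items() if k!="image"})
    for l in ["bowl_in","pad","stirrer_grip","stirrer_foot","green0_center","white0_center","padlock","screwdriver","lock_case"]:
        for r in landmark_of(l,c)[:4]: print(l,np.round(r["pixel"],1),round(r["confidence"],2))
print(ctrl.get_obs())
E
```

```text
scene {'fx': 482.7576049316177, 'fy': 482.7576049316177, 'cx': 257.9598687402971, 'cy': 192.82526438866896, 'cam_to_world': array([[ 0.67048681, -0.59038071,  0.44933067,  1.19929974],
       [ 0.74189163,  0.53894582, -0.39891631, -0.51242291],
       [-0.00665239,  0.60082278,  0.79935457,  1.13946891],
       [ 0.        ,  0.        ,  0.        ,  1.        ]])}
bowl_in [196.8 229.1] 0.9
pad [315.3 209.4] 0.97
pad [291.5 140.4] 0.89
pad [277.9 182.5] 0.81
stirrer_grip [279.  152.8] 0.7
stirrer_foot [280.6 179.3] 0.67
green0_center [178.1 211.7] 0.42
white0_center [202.7 239.2] 0.73
white0_center [172.1 235.3] 0.49
padlock [339.1 122.9] 0.83
padlock [205.  237.4] 0.56
screwdriver [119.  299.3] 0.89
lock_case [281.  266.1] 0.75
lock_case [209.6 211. ] 0.39
top {'fx': 491.82589463259063, 'fy': 491.82589463259063, 'cx': 261.8642441767326, 'cy': 196.7479116437744, 'cam_to_world': array([[-0.018934  ,  0.99808609, -0.05886986,  0.52002507],
       [-0.99981626, -0.01872497,  0.00410046,  0.02459259],
       [ 0.00299027,  0.05893668,  0.99825724,  1.81709561],
       [ 0.        ,  0.
[... 834 characters left out ...]
       ,  0.        ,  1.        ]])}
{'clock': 1.5, 'joint_positions': array([-1.18400273e+00,  2.59977778e-01, -1.38091430e-01,  1.17270769e+00,
        8.48051999e-06,  1.57078548e+00]), 'qd': array([ 0.00027952,  0.00026129,  0.00163793,  0.00014128,  0.00252452,
       -0.00116297]), 'joint_torque': array([-1.14461341e-04, -4.05604756e+01,  2.54228729e+01,  1.18053136e-03,
        1.25370536e-05,  1.20851627e-06]), 'tool_pos': array([ 0.19803918, -0.48620486,  0.30391923]), 'ee_rot': array([-3.14158417e+00, -1.94247578e-05, -1.18399188e+00]), 'force': array([-0.54201902, -0.93717396,  0.27439737]), 'moment': array([ 0.03809083, -0.04950461,  0.00395008]), 'opening': 0.08553427445130024}
```

Run:
```python
import cv2
a=cv2.imread("pics/scene0.png");cv2.imwrite("pics/scene0b.png",cv2.resize(a[80:340,80:400],None,fx=2.5,fy=2.3))
a=cv2.imread("pics/top0.png");cv2.imwrite("pics/top0b.png",cv2.resize(a[120:300,120:400],(784,504),interpolation=cv2.INTER_CUBIC))
```

```text
(no output)
```

View pics/scene0b.png

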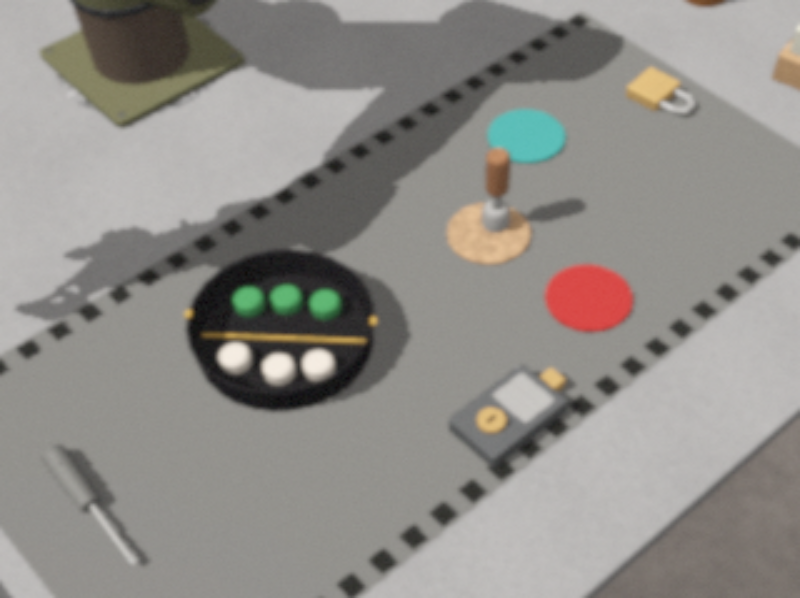

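View pics/top0b.png

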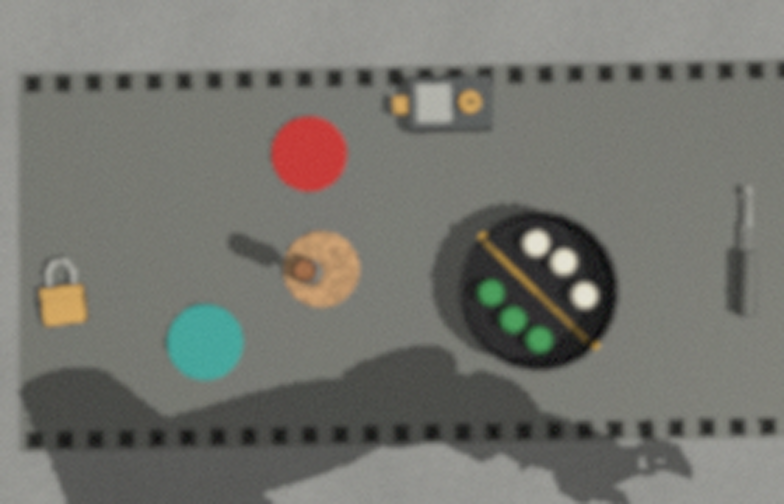

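The scene and top views show the stirrer on the cork pad (top about 230,216), the bowl at about (312,223) and the green and white chunks in rows on either side of the yellow line. Red and teal discs are decoys.

```bash
cat >> h.py <<'E'
def blobs(s,name,kind):
    im=s["image"]; hsv=cv2.cvtColor(im,cv2.COLOR_BGR2HSV)
    rng={"green":((50,90,50),(80,255,255)),"white":((0,0,150),(179,70,255)),"yellow":((15,110,90),(32,255,255))}[kind]
    m=cv2.inRange(hsv,rng[0],rng[1])
    return m
E
python3 - <<'E'
from h import *
S={c:snapshot(c) for c in ["scene","top"]}
bz=.006
for c,l in [("top","bowl_in"),("scene","bowl_in")]:
    spot=landmark_of(l,c)[0]["pixel"]; print(c,l,atz(S[c],spot,.006)); 
    spot=landmark_of("pad",c)
    for r in spot: print(c,"pad",r["pixel"],atz(S[c],r["pixel"],0), r["confidence"])
bc=atz(S["top"],landmark_of("bowl_in","top")[0]["pixel"],.006)
for c in S:
    s=S[c]; print(c)
    r=95; b=proj(s,bc)
    for k in ["green","white","yellow"]:
        m=blobs(s,c,k); mm=np.zeros_like(m); cv2.circle(mm,(int(b[0]),int(b[1])),48,255,-1); m&=mm
        n,_,st,ce=cv2.connectedComponentsWithStats(m)
        for i in range(1,n):
            if st[i,4]>3: print(k,st[i],ce[i].round(1),atz(s,ce[i],{"yellow":.006 if st[i,4]>25 else .05}.get(k,.006+.018)).round(4))
    hsv=cv2.cvtColor(s["image"],cv2.COLOR_BGR2HSV)
    # cork
    px=[231,216] if c=="top" else [277,180]
    m=cv2.inRange(hsv,(5,50,110),(25,255,255)); mm=np.zeros_like(m); cv2.circle(mm,tuple(px),32,255,-1)
    m&=mm; ys,xs=np.nonzero(m); h=cv2.convexHull(np.stack([xs,ys],1)); print("cork",cv2.fitEllipse(h)); cv2.imwrite(f"pics/m_{c}.png",m)
    for l in ["stirrer_grip","stirrer_foot"]:
        for q in landmark_of(l,c)[:2]: print(l,q["pixel"],q["confidence"],atz(s,q["pixel"],.106 if "grip" in l else .006))
E
```

```text
top bowl_in [ 0.52549145 -0.16868384  0.006     ]
top pad [232.8, 177.6] [0.70033479 0.12355984 0.        ] 0.91
top pad [237.0, 214.8] [0.56214506 0.11018794 0.        ] 0.66
top pad [194.6, 244.1] [0.45736281 0.26782999 0.        ] 0.57
scene bowl_in [ 0.53591983 -0.15842468  0.006     ]
scene pad [290.9, 139.0] [0.46941543 0.28000314 0.        ] 0.91
scene pad [276.5, 182.6] [0.56781396 0.12302782 0.        ] 0.81
scene pad [315.5, 205.2] [0.70430439 0.14918096 0.        ] 0.56
scene
green [172 203  30  15 328] [186.3 210. ] [ 0.4809 -0.1455  0.024 ]
green [203 205  14  14 160] [209.5 211.7] [ 0.5298 -0.1008  0.024 ]
white [152 213   3   6  11] [152.8 215.7] [ 0.4335 -0.2266  0.024 ]
white [167 229  13  12 127] [173.1 234.3] [ 0.5215 -0.2208  0.024 ]
white [185 233  13  14 134] [190.7 239.3] [ 0.5664 -0.1949  0.024 ]
white [201 232  13  13 131] [206.6 237.6] [ 0.5911 -0.1601  0.024 ]
yellow [154 215   4   4  11] [155.6 216.3] [ 0.458  -0.2286  0.05  ]
yellow [227 217   4   5  16] [228.5 219. ] [ 0.5989 -0.0874  0.05  ]
yellow [161 224  66   6 232] [195.3 226.5] [ 0.5315 -0.1549  0
[... 204 characters left out ...]
.6] 0.9 [0.56298041 0.14481652 0.006     ]
top
green [290 219  28  28 281] [303.4 233. ] [ 0.4907 -0.1313  0.024 ]
white [307 202   9  10  65] [311.1 206.3] [ 0.5873 -0.1618  0.024 ]
white [317 209   9   9  68] [320.9 213. ] [ 0.5623 -0.197   0.024 ]
white [324 221   9   9  61] [328.4 225. ] [ 0.5182 -0.2232  0.024 ]
yellow [291 203  34  34 144] [306.7 219.5] [ 0.5398 -0.1464  0.006 ]
yellow [331 242   3   3   6] [332.2 242.8] [ 0.4542 -0.2312  0.05  ]
cork ((234.38967895507812, 215.6964874267578), (27.883962631225586, 28.211637496948242), 147.7201385498047)
stirrer_grip [232.0, 219.6] 0.41 [0.54334502 0.12283002 0.106     ]
stirrer_foot [233.1, 220.0] 0.38 [0.54316192 0.12454953 0.006     ]
```

```bash
python3 -m crank '[{"slide":[-0.22,-0.28,0],"roll":-0.6,"gripper":1},{"slide":[-0.438,-0.558,0],"roll":-1.184,"gripper":1},{"slide":[-0.438,-0.558,0],"roll":-1.184,"gripper":1},{"slide":[-0.438,-0.558,0],"roll":-1.184,"gripper":1},{"slide":[-0.438,-0.558,0],"roll":-1.184,"gripper":1},{"slide":[-0.438,-0.558,0],"roll":-1.184,"gripper":1},{"slide":[-0.438,-0.558,0],"roll":-1.184,"gripper":1},{"slide":[-0.438,-0.558,0],"roll":-1.184,"gripper":1},{"slide":[-0.438,-0.558,0],"roll":-1.184,"gripper":1},{"slide":[-0.438,-0.558,0],"roll":-1.184,"gripper":1},{"slide":[-0.438,-0.558,0],"roll":-1.184,"gripper":1},{"slide":[-0.438,-0.558,0],"roll":-1.184,"gripper":1},{"slide":[-0.438,-0.558,0],"roll":-1.184,"gripper":1},{"slide":[-0.438,-0.558,0],"roll":-1.184,"gripper":1},{"slide":[-0.438,-0.558,0],"roll":-1.184,"gripper":1},{"slide":[-0.438,-0.558,0],"roll":-1.184,"gripper":1},{"slide":[-0.438,-0.558,0],"roll":-1.184,"gripper":1}]' 60
python3 - <<'E'
from h import *
s=snapshot("wrist"); cv2.imwrite("pics/w1.png",s["image"])
for l in ["pad","stirrer_grip","stirrer_foot"]:
    for q in landmark_of(l,"wrist")[:3]: print(l,q["pixel"],q["confidence"],atz(s,q["pixel"],dict(pad=0,stirrer_grip=.106,stirrer_foot=.006)[l]))
o=ctrl.get_obs();print(o["clock"],o["tool_pos"],o["ee_rot"],o["joint_positions"])
E
```

```text
clock: 3.75
tool_pos: [0.5489, 0.1292, 0.3036]
ee_rot: [3.141, 0.001, -0.0]
force: [-0.6, -0.9, 0.2]
opening: 0.0854
pad [392.4, 155.9] 0.98 [0.71683425 0.13849238 0.        ]
pad [266.2, 169.0] 0.82 [0.56033358 0.122029   0.        ]
pad [183.6, 33.0] 0.6 [0.46700128 0.2766176  0.        ]
stirrer_grip [270.0, 177.8] 0.76 [0.56088695 0.13566186 0.106     ]
stirrer_foot [267.9, 161.4] 0.9 [0.56218544 0.13276111 0.006     ]
3.95 [0.54899088 0.12847657 0.30425244] [ 3.14143031e+00  3.63844383e-05 -1.96115470e-03] [ 2.29951790e-01  3.26757385e-01 -4.16560157e-02  1.20245565e+00
 -1.49631768e-04  1.80270927e+00]
```

View pics/w1.png

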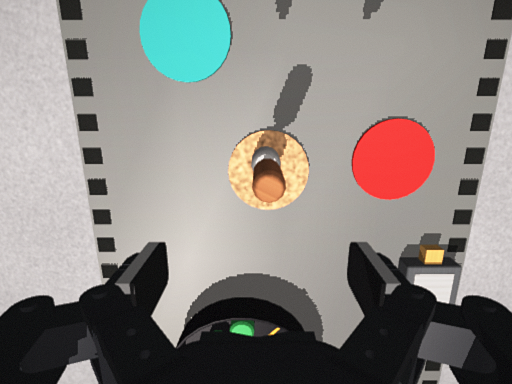

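The wrist view shows the stirrer at (268,170) on the cork disc, with clear space for the jaws on both sides. Descending and gripping.

```bash
python3 -m crank '[{"slide":[0.012,-0.0055,0.04],"roll":0,"gripper":1},{"slide":[0.012,-0.0055,0.08],"roll":0,"gripper":1},{"slide":[0.012,-0.0055,0.11],"roll":0,"gripper":1},{"slide":[0.012,-0.0055,0.13],"roll":0,"gripper":1},{"slide":[0.012,-0.0055,0.144],"roll":0,"gripper":1},{"slide":[0.012,-0.0055,0.144],"roll":0,"gripper":1},{"slide":[0.012,-0.0055,0.144],"roll":0,"gripper":1}]' 60
python3 - <<'E'
from h import *
s=snapshot("wrist"); cv2.imwrite("pics/w2.png",s["image"])
o=ctrl.get_obs();print(o["clock"],o["tool_pos"],o["ee_rot"],o["force"])
E
```

```text
clock: 4.65
tool_pos: [0.5615, 0.1347, 0.1604]
ee_rot: [3.142, -0.0, -0.001]
force: [0.5, 0.2, 0.4]
opening: 0.0851
4.7 [0.56205712 0.13500343 0.16098006] [-3.14123905e+00 -1.46004630e-03 -8.27476549e-04] [ 0.19449726 -0.31604735  0.10639592]
```

View pics/w2.png

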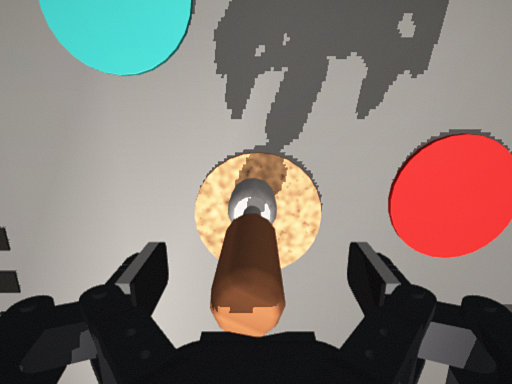

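The handle is centred between the jaws (col ~248 against jaw centre 257, about 2 mm off). Closing with a small correction.

```bash
python3 -m crank '[{"slide":[-0.002,0,0],"roll":0,"gripper":1},{"slide":[-0.002,0,0],"roll":0,"gripper":0.2},{"slide":[-0.002,0,0],"roll":0,"gripper":0},{"slide":[-0.002,0,0],"roll":0,"gripper":0},{"slide":[-0.002,0,0],"roll":0,"gripper":0},{"slide":[-0.002,0,0],"roll":0,"gripper":0},{"slide":[-0.002,0,0],"roll":0,"gripper":0},{"slide":[-0.002,0,0],"roll":0,"gripper":0}]' 100
python3 - <<'E'
from h import *
s=snapshot("wrist"); cv2.imwrite("pics/w3.png",s["image"])
o=ctrl.get_obs();print(o["clock"],o["tool_pos"],o["ee_rot"],o["force"],o["opening"])
for px in [(258,212)]: print(atz(s,px,.006))
hsv=cv2.cvtColor(s["image"],cv2.COLOR_BGR2HSV)
m=cv2.inRange(hsv,(8,50,150),(25,150,255)); cv2.imwrite("pics/m3.png",m)
E
```

```text
clock: 5.5
tool_pos: [0.5596, 0.1355, 0.1603]
ee_rot: [-3.141, -0.0, 0.0]
force: [-1.7, 0.4, 3.2]
opening: 0.0258
5.55 [0.55962173 0.13553441 0.16029889] [-3.14135972e+00 -2.79346228e-04  1.11731705e-04] [-2.32588191  0.40696602  5.14558994] 0.025844350035552553
[0.56096752 0.12475879 0.006     ]
```

View pics/w3.png

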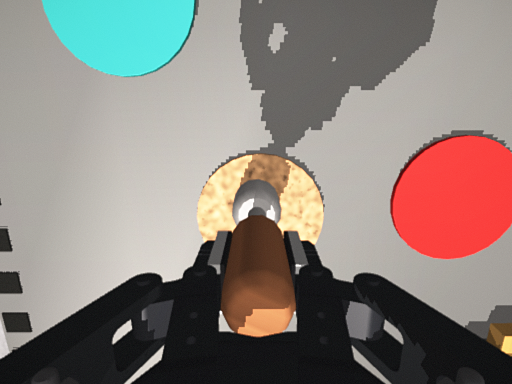

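Gripped (opening 25.8 mm). Lifting and carrying it over the bowl.

```bash
python3 -m crank '[{"slide":[0,0,-0.03],"roll":0,"gripper":0},{"slide":[0,0,-0.06],"roll":0,"gripper":0},{"slide":[0,0,-0.09],"roll":0,"gripper":0},{"slide":[-0.005,0.04,-0.09],"roll":0,"gripper":0},{"slide":[-0.01,0.08,-0.09],"roll":0,"gripper":0},{"slide":[-0.015,0.12,-0.09],"roll":0,"gripper":0},{"slide":[-0.02,0.16,-0.09],"roll":0,"gripper":0},{"slide":[-0.025,0.20,-0.09],"roll":0,"gripper":0},{"slide":[-0.03,0.24,-0.09],"roll":0,"gripper":0},{"slide":[-0.033,0.27,-0.09],"roll":0,"gripper":0},{"slide":[-0.033,0.294,-0.09],"roll":0,"gripper":0},{"slide":[-0.033,0.294,-0.09],"roll":0,"gripper":0},{"slide":[-0.033,0.294,-0.09],"roll":0,"gripper":0}]' 100
python3 - <<'E'
from h import *
for c in ["wrist","scene","top"]:
    s=snapshot(c); cv2.imwrite(f"pics/{c}4.png",s["image"] if c=="wrist" else cv2.resize(s["image"][100:320,100:360],None,fx=2.5,fy=2.5))
    for l in ["bowl_in","stirrer_foot","stirrer_grip"]:
        for q in landmark_of(l,c)[:2]: print(c,l,q["pixel"],q["confidence"],atz(s,q["pixel"],dict(bowl_in=.006,stirrer_grip=.196,stirrer_foot=.096)[l]))
o=ctrl.get_obs();print(o["clock"],o["tool_pos"],o["ee_rot"],o["force"],o["opening"])
E
```

```text
clock: 6.85
tool_pos: [0.5262, -0.1588, 0.249]
ee_rot: [-3.141, 0.001, -0.001]
force: [0.4, -0.2, -1.7]
opening: 0.026
wrist bowl_in [259.3, 171.5] 0.79 [ 0.5286398  -0.15577511  0.006     ]
wrist bowl_in [319.8, 178.3] 0.25 [ 0.59291896 -0.1632466   0.006     ]
wrist stirrer_foot [255.3, 202.0] 0.79 [ 0.52513054 -0.16081132  0.096     ]
wrist stirrer_grip [261.1, 261.7] 0.65 [ 0.52860259 -0.15739964  0.196     ]
scene bowl_in [196.8, 227.2] 0.76 [ 0.53611393 -0.15329984  0.006     ]
scene stirrer_foot [191.7, 209.1] 0.58 [ 0.53468098 -0.15692489  0.096     ]
scene stirrer_foot [340.1, 120.5] 0.28 [0.57701637 0.37744639 0.096     ]
scene stirrer_grip [183.2, 181.1] 0.83 [ 0.51613207 -0.1547487   0.196     ]
scene stirrer_grip [210.2, 212.1] 0.29 [ 0.63496148 -0.16378856  0.196     ]
top bowl_in [314.6, 226.9] 0.96 [ 0.51216005 -0.17460397  0.006     ]
top bowl_in [234.6, 218.2] 0.49 [0.54967168 0.11893089 0.006     ]
top stirrer_grip [315.4, 223.0] 0.25 [ 0.52574825 -0.15666457  0.196     ]
7.45 [ 0.52663954 -0.1583792   0.249942  ] [ 3.14156048e+00 -8.61188074e-05  3.31101570e-04] [-0.81193554 -0.21525547 -2.29889039] 0.02638481831713763
```

View pics/wrist4.png

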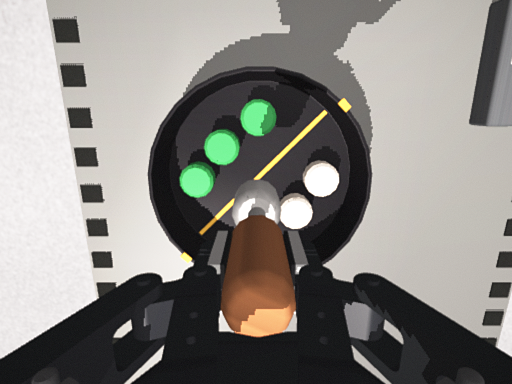

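View pics/scene4.png

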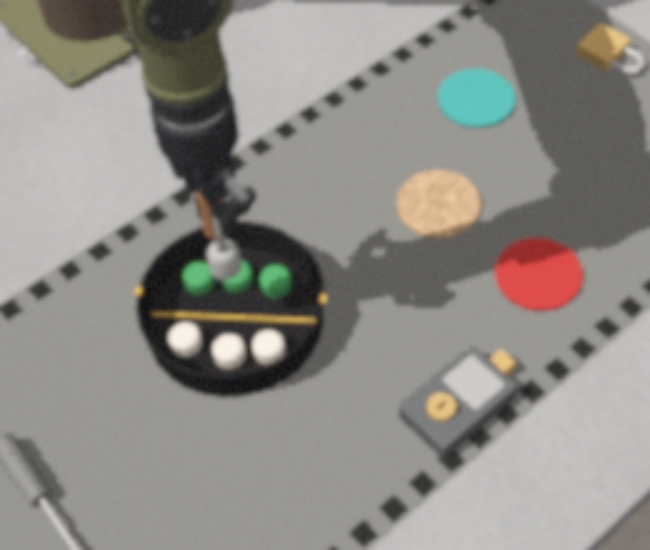

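```bash
cat >> h.py <<'E'
B=np.array([.527,-.158])
def tobowl(p):
    d=np.array(p[:2])-B; return np.array([.7071*(d[0]+d[1]),.7071*(d[1]-d[0])])*1000
def chunks(s):
    hsv=cv2.cvtColor(s["image"],cv2.COLOR_BGR2HSV); b=proj(s,[*B,.02]); e=proj(s,[*(B+[.1,0]),.02]); r=int(np.hypot(b[0]-e[0],b[1]-e[1])*.98)
    mm=np.zeros(hsv.shape[:2],np.uint8); cv2.circle(mm,(int(b[0]),int(b[1])),r,255,-1)
    out=[]
    for k,lo,hi in [("green",(50,100,40),(85,255,255)),("white",(0,0,140),(30,70,255))]:
        m=cv2.inRange(hsv,lo,hi)&mm
        n,_,st,ce=cv2.connectedComponentsWithStats(m)
        for i in range(1,n):
            if st[i,4]>25: out.append((k,int(st[i,4]),ce[i].round(0),tobowl(atz(s,ce[i],.022)).round(0)))
    return out
E
python3 - <<'E'
from h import *
s=snapshot("scene")
for z in (.096,.196,.232): print(proj(s,[.5265,-.159,z]))
print("sc"); [print(*c) for c in chunks(s)]
s=snapshot("wrist"); [print(*c) for c in chunks(s)]
for p in [(345,104),(186,258)]: print(atz(s,p,.05))
# bowl ring check
im=s["image"].copy()
for th in np.linspace(0,2*np.pi,60):
    for r,z,c in [(.103,.05,(0,0,255)),(.095,.006,(255,255,0))]:
        u=proj(s,[B[0]+r*np.cos(th),B[1]+r*np.sin(th),z]); cv2.circle(im,(int(u[0]+.5),int(u[1]+.5)),1,c,-1)
cv2.imwrite("pics/ring.png",im)
E
```

```text
[np.float64(189.19292472899065), np.float64(207.66104396091583)]
[np.float64(184.3342595344057), np.float64(184.42918003432516)]
[np.float64(182.42243528069469), np.float64(175.28773086362045)]
sc
green 136 [178. 211.] [-47.  39.]
green 83 [196. 211.] [ 4. 39.]
green 155 [210. 212.] [42. 40.]
white 85 [187. 202.] [-26.  69.]
white 140 [173. 235.] [-49. -40.]
white 149 [191. 239.] [  1. -53.]
white 139 [207. 238.] [ 44. -46.]
green 1067 [257. 117.] [42. 41.]
green 1041 [221. 147.] [-3. 47.]
green 1030 [196. 179.] [-45.  42.]
white 964 [320. 179.] [ 44. -47.]
white 1801 [275. 209.] [-11. -38.]
[ 0.60262681 -0.08743272  0.05      ]
[ 0.45667638 -0.23385658  0.05      ]
```

View pics/ring.png

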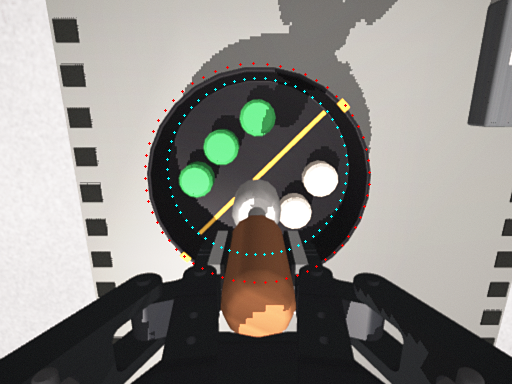

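The wrist view with overlaid rings shows the bowl about 2 mm toward +x, −y from my estimate, and the foot hanging over the free lane. Lowering it there.

```bash
sed -i 's/^B=.*/B=np.array([.5285,-.1600])/' h.py
python3 -m crank '[{"slide":[0.002,0.001,0.02],"roll":0,"gripper":0},{"slide":[0.002,0.001,0.04],"roll":0,"gripper":0},{"slide":[0.002,0.001,0.06],"roll":0,"gripper":0},{"slide":[0.002,0.001,0.075],"roll":0,"gripper":0},{"slide":[0.002,0.001,0.085],"roll":0,"gripper":0},{"slide":[0.002,0.001,0.085],"roll":0,"gripper":0},{"slide":[0.002,0.001,0.085],"roll":0,"gripper":0}]' 100
cat > look.py <<'E'
from h import *
import sys
o=ctrl.get_obs();print(o["clock"],o["tool_pos"].round(4),o["force"].round(1),o["opening"].round(4))
for c in ["scene","wrist"]:
    s=snapshot(c); print(c); [print(*q) for q in chunks(s)]
    im=s["image"]
    cv2.imwrite(f"pics/{c}_{sys.argv[1]}.png", im if c=="wrist" else cv2.resize(im[170:290,110:280],None,fx=3.5,fy=3.5,interpolation=cv2.INTER_CUBIC))
a=cv2.imread(f"pics/wrist_{sys.argv[1]}.png")[50:,80:440]; b=cv2.imread(f"pics/scene_{sys.argv[1]}.png"); b=cv2.resize(b,(430,334)); cv2.imwrite(f"pics/c_{sys.argv[1]}.png",np.hstack([a,b]))
E
python3 look.py 5
```

```text
clock: 8.25
tool_pos: [0.5289, -0.1597, 0.1653]
ee_rot: [3.141, -0.0, -0.0]
force: [0.1, 1.0, -2.2]
opening: 0.0259Traceback (most recent call last):
  File "look.py", line 3, in <module>
    o=ctrl.get_obs();print(o["clock"],o["tool_pos"].round(4),o["force"].round(1),o["opening"].round(4))
                                                                                 ^^^^^^^^^^^^^^^^^^
AttributeError: 'float' object has no attribute 'round'
```

```bash
sed -i 's/,o\["opening"\].round(4)/,o["opening"]/' look.py
python3 -m crank '[{"slide":[0.01,-0.01,0.002],"roll":0,"gripper":0},{"slide":[0.02,-0.02,0.002],"roll":0,"gripper":0},{"slide":[0.03,-0.03,0.002],"roll":0,"gripper":0},{"slide":[0.041,-0.041,0.002],"roll":0,"gripper":0},{"slide":[0.033,-0.0475,0.002],"roll":0,"gripper":0},{"slide":[0.0245,-0.0525,0.002],"roll":0,"gripper":0},{"slide":[0.015,-0.056,0.002],"roll":0,"gripper":0},{"slide":[0.005,-0.058,0.002],"roll":0,"gripper":0},{"slide":[-0.005,-0.058,0.002],"roll":0,"gripper":0},{"slide":[-0.015,-0.056,0.002],"roll":0,"gripper":0},{"slide":[-0.015,-0.056,0.002],"roll":0,"gripper":0},{"slide":[-0.015,-0.056,0.002],"roll":0,"gripper":0}]' 100; python3 look.py 5
```

```text
clock: 9.45
tool_pos: [0.5134, -0.1039, 0.1631]
ee_rot: [3.142, -0.001, -0.001]
force: [1.1, -0.6, -2.1]
opening: 0.0261
9.45 [ 0.5134 -0.1039  0.1631] [ 1.1 -0.6 -2.1] 0.026136383191010533
scene
green 396 [187. 208.] [-22.  51.]
white 75 [204. 208.] [25. 55.]
white 141 [173. 235.] [-48. -37.]
white 149 [191. 239.] [  2. -50.]
white 140 [207. 238.] [ 44. -43.]
wrist
green 2107 [205. 209.] [-0. 74.]
green 391 [185. 261.] [-42.  56.]
white 969 [256. 206.] [28. 49.]
white 1105 [352. 264.] [ 47. -38.]
white 44 [217. 268.] [-30.  35.]
white 42 [298. 268.] [ 16. -10.]
```

View pics/c_5.png

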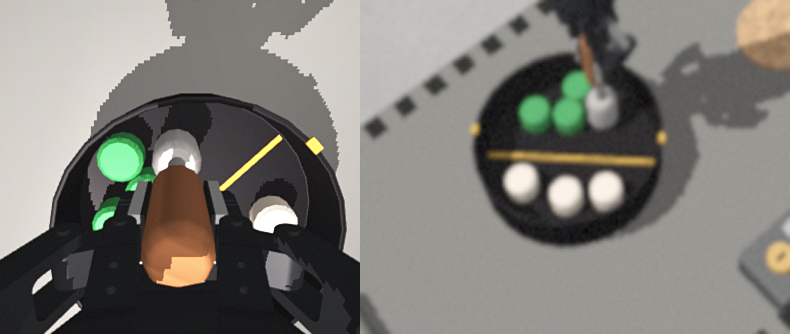

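The wedge works: the foot is at the green row's near end, and the greens are bunched ahead of it. Continuing the sweep.

```bash
python3 -m crank '[{"slide":[-0.0095,0.0035,0],"roll":0,"gripper":0},{"slide":[-0.018,0.0085,0],"roll":0,"gripper":0},{"slide":[-0.026,0.015,0],"roll":0,"gripper":0},{"slide":[-0.0325,0.023,0],"roll":0,"gripper":0},{"slide":[-0.0375,0.0315,0],"roll":0,"gripper":0},{"slide":[-0.041,0.041,0],"roll":0,"gripper":0},{"slide":[-0.043,0.051,0],"roll":0,"gripper":0},{"slide":[-0.043,0.061,0],"roll":0,"gripper":0},{"slide":[-0.043,0.061,0],"roll":0,"gripper":0}]' 100; python3 look.py 6
```

```text
clock: 10.45
tool_pos: [0.471, -0.1662, 0.163]
ee_rot: [3.141, -0.001, -0.002]
force: [0.1, -0.1, -2.3]
opening: 0.026
10.45 [ 0.471  -0.1662  0.163 ] [ 0.1 -0.1 -2.3] 0.026033979473478946
scene
green 311 [170. 222.] [-63.   3.]
white 72 [176. 210.] [-52.  43.]
white 133 [173. 235.] [-48. -38.]
white 148 [191. 239.] [  2. -50.]
white 138 [207. 238.] [ 44. -43.]
wrist
green 635 [295. 226.] [-36.   4.]
green 26 [232. 228.] [-71.  37.]
white 1933 [420. 197.] [ 44. -44.]
white 904 [256. 207.] [-46.  36.]
white 1708 [381. 241.] [  2. -52.]
white 534 [331. 262.] [-37. -38.]
white 38 [298. 268.] [-59. -23.]
```

View pics/c_6.png

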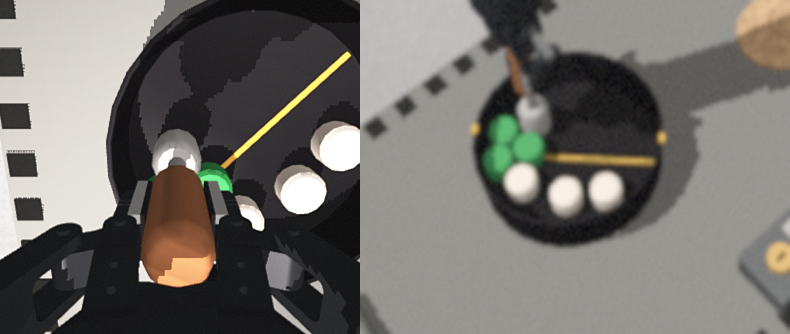

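All three greens have moved to the −x end, straddling the line. Now I cross over and wedge between the middle and right whites.

```bash
python3 -m crank '[{"slide":[0.005,-0.0155,0],"roll":0,"gripper":0},{"slide":[0.0226,-0.019,0],"roll":0,"gripper":0},{"slide":[0.044,-0.019,0],"roll":0,"gripper":0},{"slide":[0.063,-0.017,0],"roll":0,"gripper":0},{"slide":[0.079,-0.015,0],"roll":0,"gripper":0},{"slide":[0.087,-0.0085,0],"roll":0,"gripper":0},{"slide":[0.094,-0.0015,0],"roll":0,"gripper":0},{"slide":[0.101,0.0055,0],"roll":0,"gripper":0},{"slide":[0.108,0.0125,0],"roll":0,"gripper":0},{"slide":[0.108,0.0125,0],"roll":0,"gripper":0},{"slide":[0.108,0.0125,0],"roll":0,"gripper":0}]' 100; python3 look.py 7
```

```text
clock: 11.65
tool_pos: [0.5783, -0.1774, 0.1628]
ee_rot: [-3.141, 0.001, -0.001]
force: [0.5, -0.2, -1.6]
opening: 0.026
11.65 [ 0.5783 -0.1774  0.1628] [ 0.5 -0.2 -1.6] 0.025988585794639148
scene
green 330 [171. 222.] [-62.   4.]
white 133 [173. 235.] [-48. -38.]
white 228 [190. 241.] [  1. -55.]
white 94 [210. 240.] [ 54. -51.]
wrist
green 3131 [126. 234.] [-64.   6.]
white 3257 [281. 189.] [ 44. -51.]
white 1367 [180. 254.] [-47. -34.]
white 51 [216. 267.] [-36. -61.]
```

View pics/c_7.png

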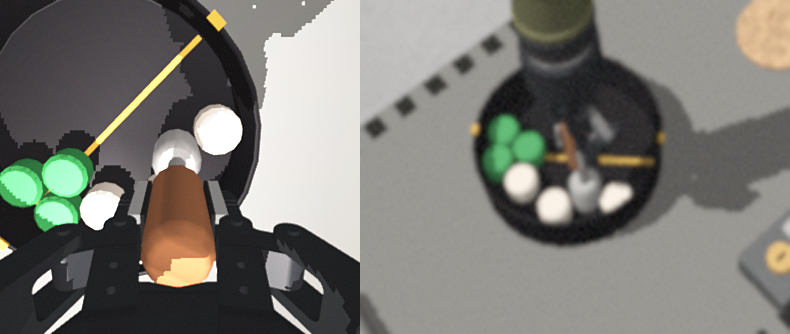

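```bash
python3 -m crank '[{"slide":[0.007,-0.0127,0],"roll":0,"gripper":0},{"slide":[0.007,-0.0227,0],"roll":0,"gripper":0},{"slide":[0.006,-0.0325,0],"roll":0,"gripper":0},{"slide":[0.0025,-0.042,0],"roll":0,"gripper":0},{"slide":[-0.003,-0.051,0],"roll":0,"gripper":0},{"slide":[-0.009,-0.0587,0],"roll":0,"gripper":0},{"slide":[-0.017,-0.065,0],"roll":0,"gripper":0},{"slide":[-0.0256,-0.0704,0],"roll":0,"gripper":0},{"slide":[-0.0256,-0.0704,0],"roll":0,"gripper":0},{"slide":[-0.0256,-0.0704,0],"roll":0,"gripper":0}]' 100; python3 look.py 8
```

```text
clock: 12.75
tool_pos: [0.553, -0.1067, 0.1632]
ee_rot: [3.141, -0.001, 0.0]
force: [0.1, -0.8, -1.5]
opening: 0.0257
12.75 [ 0.553  -0.1067  0.1632] [ 0.1 -0.8 -1.5] 0.025739551652233007
scene
green 329 [170. 222.] [-62.   4.]
white 90 [212. 217.] [50. 26.]
white 134 [173. 235.] [-48. -38.]
white 115 [212. 238.] [ 58. -43.]
white 140 [186. 243.] [ -9. -63.]
wrist
green 55 [129. 324.] [-94.  21.]
green 34 [161. 349.] [-95. -15.]
white 1413 [257. 202.] [57. 21.]
white 330 [217. 251.] [ 7. 14.]
white 1043 [328. 251.] [ 67. -46.]
white 312 [297. 251.] [ 51. -29.]
white 173 [223. 324.] [-38. -35.]
white 124 [290. 326.] [ -1. -76.]
```

View pics/c_8.png

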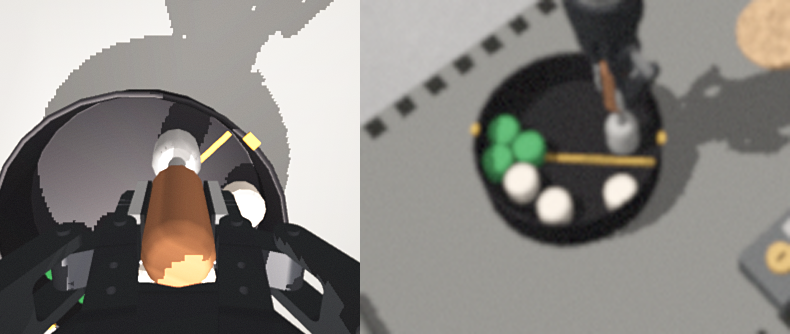

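Run:
```python
from h import *
s=snapshot("wrist"); M0=np.array(s["cam_to_world"])
o=ctrl.get_obs()
d=np.array([.5783,-.1774,.1628])-o["tool_pos"]
s2=dict(s); M=M0.copy(); M[:3,3]+=d; s2["cam_to_world"]=M
print("white2 before",tobowl(atz(s2,(298,180),.025)))
for p in [(338,254),(325,260)]: print("now",p,tobowl(atz(s,p,.02)))
print("foot now", tobowl(atz(s,(257,194),.04)),tobowl(o["tool_pos"]), atz(s,(257,194),.04),o["tool_pos"])
print("marks",atz(s,(332,191),.05))
cv2.imwrite("pics/z.png",cv2.resize(s["image"][130:300,150:420],None,fx=2.8,fy=2.8))
```

```text
white2 before [ 57.40827455 -55.07347456]
now (338, 254) [ 70.86475609 -54.84214076]
now (325, 260) [ 60.24300185 -51.56057903]
foot now [64.89733313 28.48114241] [55.17463469 19.73537494] [ 0.55425038 -0.09397081  0.04      ] [ 0.55355958 -0.10703012  0.16306469]
marks [ 0.60159016 -0.08913325  0.05      ]
```

View pics/z.png

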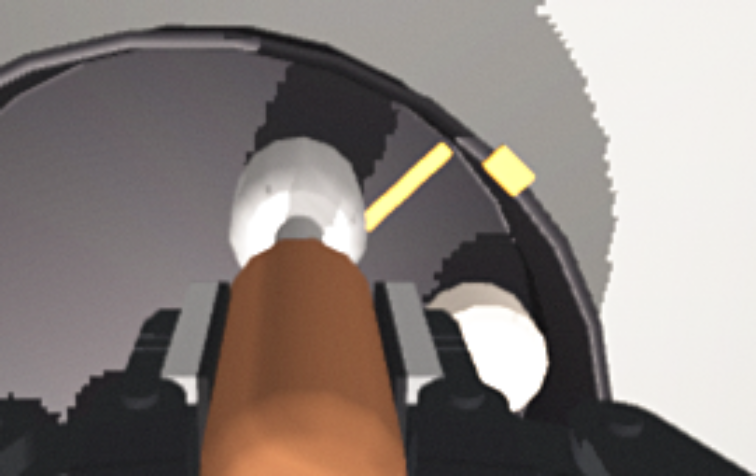

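White 2 slipped back to about (58,−53) mm in bowl coordinates against the wall, because the foot pushed it too radially. I'll get behind it closer to the wall.

```bash
python3 -m crank '[{"slide":[-0.0046,0.0159,0],"roll":0,"gripper":0},{"slide":[-0.006,0.0315,0],"roll":0,"gripper":0},{"slide":[-0.0018,0.0442,0],"roll":0,"gripper":0},{"slide":[0.0088,0.0548,0],"roll":0,"gripper":0},{"slide":[0.018,0.064,0],"roll":0,"gripper":0},{"slide":[0.0265,0.0725,0],"roll":0,"gripper":0},{"slide":[0.0322,0.0782,0],"roll":0,"gripper":0},{"slide":[0.0378,0.0838,0],"roll":0,"gripper":0},{"slide":[0.0378,0.0838,0],"roll":0,"gripper":0}]' 100; python3 look.py 9
```

```text
clock: 13.8
tool_pos: [0.5917, -0.1914, 0.1628]
ee_rot: [3.141, -0.001, -0.001]
force: [-0.4, 0.0, -2.3]
opening: 0.026
13.8 [ 0.5917 -0.1914  0.1628] [-0.4  0.  -2.3] 0.026018831620549902
scene
green 326 [170. 222.] [-62.   4.]
white 133 [173. 235.] [-48. -38.]
white 83 [212. 238.] [ 58. -42.]
white 215 [189. 243.] [ -1. -64.]
wrist
green 4514 [105. 219.] [-65.   6.]
white 1981 [275. 149.] [ 61. -46.]
white 1962 [243. 211.] [ 12. -63.]
white 1873 [166. 241.] [-47. -38.]
white 51 [216. 267.] [-36. -80.]
```

View pics/c_9.png

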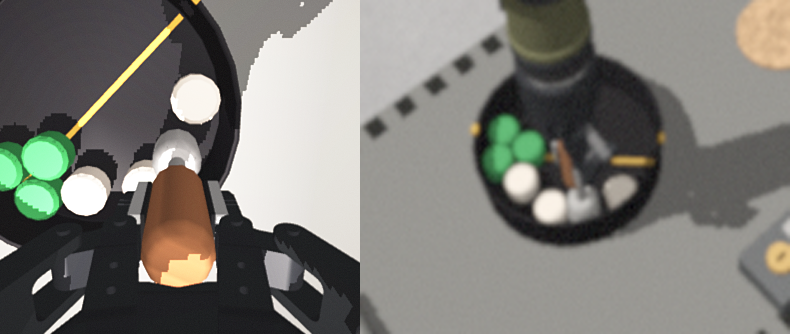

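```bash
python3 -m crank '[{"slide":[0.0025,-0.0074,0],"roll":0,"gripper":0},{"slide":[0.005,-0.0155,0],"roll":0,"gripper":0},{"slide":[0.0064,-0.0239,0],"roll":0,"gripper":0},{"slide":[0.0068,-0.0322,0],"roll":0,"gripper":0},{"slide":[0.006,-0.0406,0],"roll":0,"gripper":0},{"slide":[0.0045,-0.049,0],"roll":0,"gripper":0},{"slide":[0.0018,-0.0569,0],"roll":0,"gripper":0},{"slide":[-0.0019,-0.0645,0],"roll":0,"gripper":0},{"slide":[-0.0065,-0.0715,0],"roll":0,"gripper":0},{"slide":[-0.0117,-0.0782,0],"roll":0,"gripper":0},{"slide":[-0.0179,-0.0839,0],"roll":0,"gripper":0},{"slide":[-0.0246,-0.0889,0],"roll":0,"gripper":0},{"slide":[-0.0331,-0.0936,0],"roll":0,"gripper":0},{"slide":[-0.0331,-0.0936,0],"roll":0,"gripper":0}]' 100; python3 look.py 10
```

```text
clock: 15.3
tool_pos: [0.5558, -0.0962, 0.1628]
ee_rot: [-3.141, 0.002, 0.0]
force: [-0.1, -0.4, -2.0]
opening: 0.0261
15.3 [ 0.5558 -0.0962  0.1628] [-0.1 -0.4 -2. ] 0.02607942712745543
scene
green 332 [171. 222.] [-62.   4.]
white 156 [212. 212.] [51. 43.]
white 135 [173. 235.] [-48. -38.]
white 135 [185. 244.] [-12. -65.]
wrist
green 105 [125. 328.] [-90.  25.]
green 97 [158. 355.] [-91. -12.]
white 1951 [202. 187.] [46. 62.]
white 1271 [257. 203.] [66. 25.]
white 51 [216. 267.] [ 6. 10.]
white 50 [298. 268.] [ 51. -35.]
white 115 [224. 325.] [-30. -31.]
```

View pics/c_10.png

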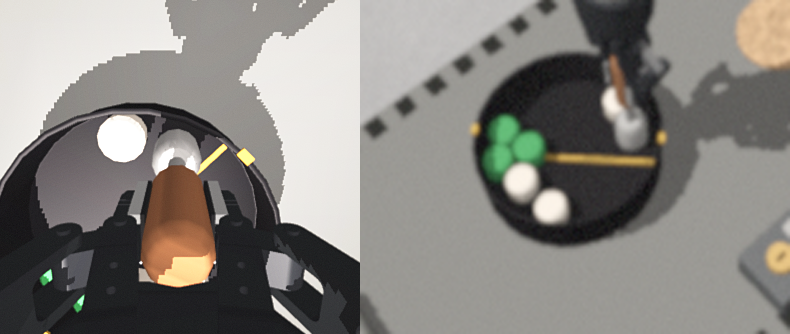

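Run:
```python
from h import *
s=snapshot("wrist"); M0=np.array(s["cam_to_world"]); o=ctrl.get_obs()
s2=dict(s); M=M0.copy(); M[:3,3]+=np.array([.5917,-.1914,.1628])-o["tool_pos"]; s2["cam_to_world"]=M
for n,p in dict(A=(88,217),B=(128,205),C=(118,248),w0=(166,241)).items(): print(n,tobowl(atz(s2,p,.025)).round(0))
s=snapshot("scene")
f=lambda x,y:((x-360)/(430/595*3.5)+110, y/(334/420*3.5)+170)
for n,p in dict(A=(505,129),B=(529,147),C=(497,161),w0=(521,182),w1=(551,206),w2=(612,103)).items(): print(n,tobowl(atz(s,f(*p),.022)).round(0))
```

```text
A [-71.  15.]
B [-43.  -0.]
C [-75. -16.]
w0 [-45. -38.]
A [-74.  21.]
B [-44.   1.]
C [-76. -17.]
w0 [-46. -40.]
w1 [-10. -66.]
w2 [41. 58.]
```

State in bowl mm: greens (−72,18), (−44,0), (−76,−17), and whites (−46,−39), (−11,−65), (44,60). Colours are mixed already. White 0 and white 1 still need displacing, so I push both counter-clockwise.

```bash
python3 -m crank '[{"slide":[-0.0072,0.0208,0],"roll":0,"gripper":0},{"slide":[-0.015,0.0413,0],"roll":0,"gripper":0},{"slide":[-0.0213,0.059,0],"roll":0,"gripper":0},{"slide":[-0.0312,0.0745,0],"roll":0,"gripper":0},{"slide":[-0.0362,0.0837,0],"roll":0,"gripper":0},{"slide":[-0.0404,0.0908,0],"roll":0,"gripper":0},{"slide":[-0.0439,0.0986,0],"roll":0,"gripper":0},{"slide":[-0.0418,0.1049,0],"roll":0,"gripper":0},{"slide":[-0.039,0.112,0],"roll":0,"gripper":0},{"slide":[-0.0355,0.1169,0],"roll":0,"gripper":0},{"slide":[-0.0291,0.1205,0],"roll":0,"gripper":0},{"slide":[-0.0213,0.1212,0],"roll":0,"gripper":0},{"slide":[-0.0143,0.1198,0],"roll":0,"gripper":0},{"slide":[-0.0072,0.1169,0],"roll":0,"gripper":0},{"slide":[-0.0072,0.1169,0],"roll":0,"gripper":0}]' 100; python3 look.py 11
```

```text
clock: 17.0
tool_pos: [0.5511, -0.2133, 0.1622]
ee_rot: [3.141, 0.001, 0.001]
force: [-0.1, -0.7, -2.2]
opening: 0.0259
17.0 [ 0.5511 -0.2133  0.1622] [-0.1 -0.7 -2.2] 0.025944382455845343
scene
green 114 [166. 228.] [-71. -19.]
white 114 [211. 207.] [45. 60.]
white 184 [176. 239.] [-39. -52.]
white 102 [193. 246.] [ 10. -69.]
wrist
green 2500 [111. 125.] [-52.  56.]
green 2136 [158. 167.] [-52.  15.]
green 1307 [173. 221.] [-75. -19.]
white 1741 [203.  16.] [42. 56.]
white 1945 [313. 191.] [ 14. -75.]
white 1727 [249. 205.] [-27. -51.]
white 38 [216. 266.] [-80. -67.]
```

View pics/c_11.png

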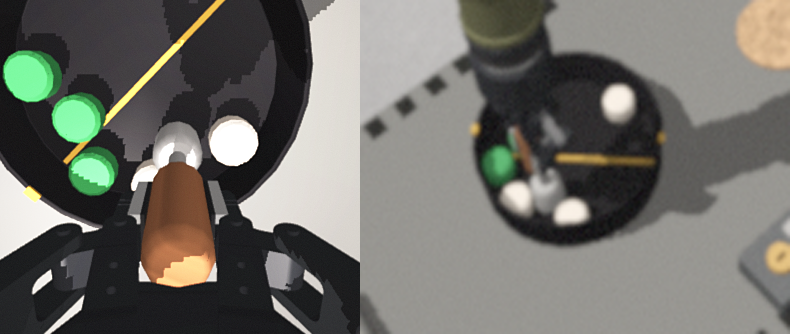

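Run:
```python
from h import *
s=snapshot("scene")
for p in [(171.7,241.1),(165.5,229)]: print(tobowl(atz(s,p,.022)))
a=s["image"][190:270,140:240]; cv2.imwrite("pics/z2.png",cv2.resize(a,None,fx=7,fy=7,interpolation=cv2.INTER_CUBIC))
```

```text
[-48.90116293 -58.28318799]
[-72.03174802 -20.66452806]
```

View pics/z2.png

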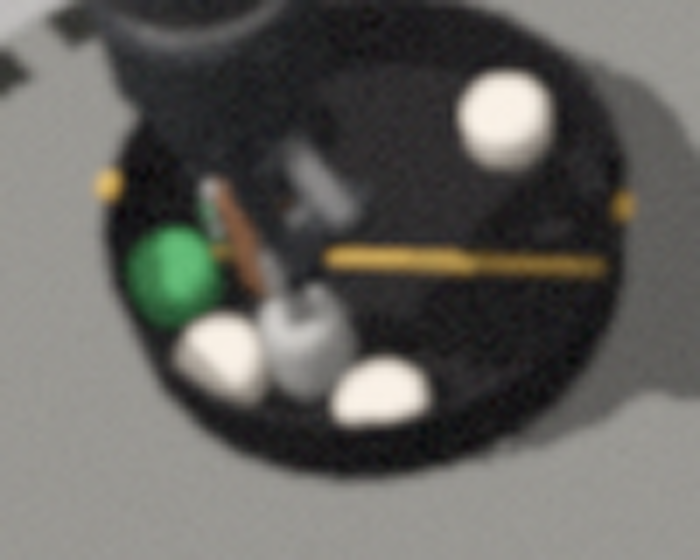

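White 0 is near (−49,−57), only about 18 mm off its start. I'll wedge between the two lower greens and drive the train of green and whites counter-clockwise along the wall.

```bash
python3 -m crank '[{"slide":[-0.0049,-0.0176,0],"roll":0,"gripper":0},{"slide":[-0.012,-0.0332,0],"roll":0,"gripper":0},{"slide":[-0.0247,-0.0403,0],"roll":0,"gripper":0},{"slide":[-0.0367,-0.0353,0],"roll":0,"gripper":0},{"slide":[-0.0424,-0.0297,0],"roll":0,"gripper":0},{"slide":[-0.0481,-0.024,0],"roll":0,"gripper":0},{"slide":[-0.0537,-0.0183,0],"roll":0,"gripper":0},{"slide":[-0.0594,-0.0127,0],"roll":0,"gripper":0},{"slide":[-0.0643,-0.0077,0],"roll":0,"gripper":0},{"slide":[-0.0679,-0.0042,0],"roll":0,"gripper":0},{"slide":[-0.0679,-0.0042,0],"roll":0,"gripper":0}]' 100; python3 look.py 12
```

```text
clock: 18.25
tool_pos: [0.4878, -0.2076, 0.1645]
ee_rot: [-3.132, -0.014, 0.001]
force: [10.3, 11.2, -2.0]
opening: 0.0257
18.25 [ 0.4878 -0.2076  0.1645] [10.3 11.2 -2. ] 0.025671763251327945
scene
green 93 [179. 208.] [-46.  52.]
green 125 [165. 226.] [-75. -12.]
white 85 [212. 206.] [47. 61.]
white 52 [172. 221.] [-58.   7.]
white 105 [172. 240.] [-50. -54.]
white 97 [194. 245.] [ 13. -69.]
wrist
green 2085 [201. 137.] [-53.  56.]
green 1883 [213. 190.] [-75.  25.]
white 1926 [301.  23.] [45. 59.]
white 1843 [394. 201.] [ 14. -76.]
white 1110 [259. 196.] [-54.  -3.]
white 1049 [319. 238.] [-45. -59.]
white 55 [298. 268.] [-75. -66.]
```

View pics/c_12.png

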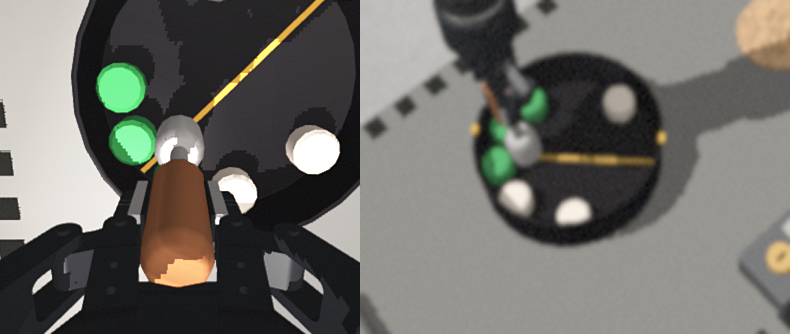

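The foot is wedged between the two greens with 15 N of side force, so I back off before continuing.

```bash
python3 -m crank '[{"slide":[0.006,-0.006,0],"roll":0,"gripper":0},{"slide":[0.015,-0.015,0],"roll":0,"gripper":0},{"slide":[0.025,-0.025,0],"roll":0,"gripper":0},{"slide":[0.035,-0.035,0],"roll":0,"gripper":0},{"slide":[0.035,-0.035,0],"roll":0,"gripper":0}]' 100; python3 look.py 13
```

```text
clock: 18.85
tool_pos: [0.5193, -0.1734, 0.1628]
ee_rot: [-3.142, -0.001, 0.002]
force: [0.5, -0.5, -2.5]
opening: 0.0258
18.85 [ 0.5193 -0.1734  0.1628] [ 0.5 -0.5 -2.5] 0.025836536651777084
scene
green 318 [169. 219.] [-69.  14.]
white 89 [212. 206.] [46. 62.]
white 76 [187. 222.] [-16.   7.]
white 107 [172. 240.] [-49. -54.]
white 98 [194. 245.] [ 12. -69.]
wrist
green 3320 [169. 199.] [-59.  46.]
white 2096 [255.  74.] [46. 61.]
white 1140 [258. 197.] [-12.   0.]
white 1796 [352. 241.] [ 14. -75.]
white 48 [216. 267.] [-76. -17.]
white 44 [298. 268.] [-31. -63.]
```

View pics/c_13.png

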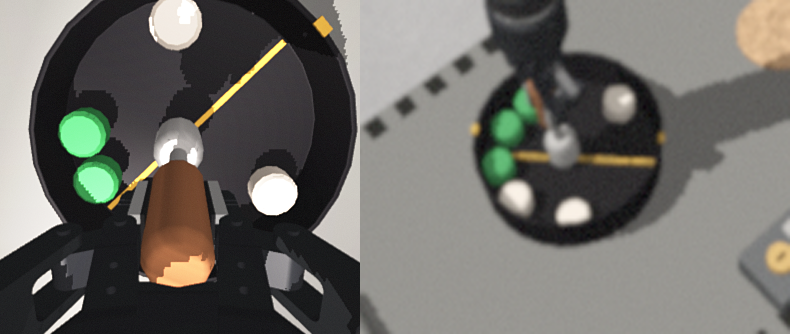

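Chunks in bowl mm: greens (−52,54), (−70,20), (−75,−14), and whites (−49,−56), (14,−75), (46,60). I'll push the chain counter-clockwise from its upper end.

```bash
python3 -m crank '[{"slide":[-0.0031,-0.0223,0],"roll":0,"gripper":0},{"slide":[-0.0116,-0.0378,0],"roll":0,"gripper":0},{"slide":[-0.0251,-0.047,0],"roll":0,"gripper":0},{"slide":[-0.0371,-0.052,0],"roll":0,"gripper":0},{"slide":[-0.0449,-0.0541,0],"roll":0,"gripper":0},{"slide":[-0.0485,-0.0482,0],"roll":0,"gripper":0},{"slide":[-0.0516,-0.0417,0],"roll":0,"gripper":0},{"slide":[-0.0541,-0.035,0],"roll":0,"gripper":0},{"slide":[-0.0557,-0.0282,0],"roll":0,"gripper":0},{"slide":[-0.0567,-0.0211,0],"roll":0,"gripper":0},{"slide":[-0.057,-0.0139,0],"roll":0,"gripper":0},{"slide":[-0.0566,-0.0081,0],"roll":0,"gripper":0},{"slide":[-0.056,-0.0034,0],"roll":0,"gripper":0},{"slide":[-0.056,-0.0034,0],"roll":0,"gripper":0}]' 100; python3 look.py 14
```

```text
clock: 20.35
tool_pos: [0.4619, -0.1719, 0.1629]
ee_rot: [3.141, -0.0, -0.001]
force: [-0.7, -0.4, -1.0]
opening: 0.026
20.35 [ 0.4619 -0.1719  0.1629] [-0.7 -0.4 -1. ] 0.025976940580119942
scene
green 299 [167. 225.] [-69.  -6.]
white 90 [212. 206.] [46. 61.]
white 63 [175. 208.] [-56.  50.]
white 103 [176. 242.] [-37. -61.]
white 98 [194. 245.] [ 12. -69.]
wrist
green 329 [332. 267.] [-50. -39.]
white 2147 [343.  77.] [47. 61.]
white 1076 [258. 198.] [-51.  42.]
white 1724 [427. 245.] [ 13. -77.]
white 563 [366. 269.] [-32. -60.]
white 47 [298. 267.] [-69. -21.]
```

View pics/c_14.png

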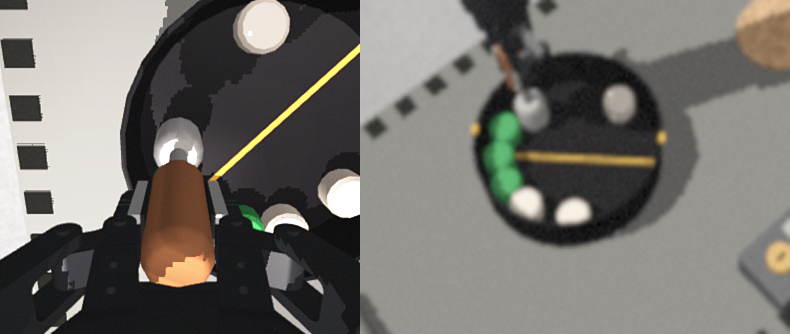

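```bash
python3 -m crank '[{"slide":[0.007,-0.0153,0],"roll":0,"gripper":0},{"slide":[0.028,-0.0224,0],"roll":0,"gripper":0},{"slide":[0.0564,-0.0224,0],"roll":0,"gripper":0},{"slide":[0.067,-0.0118,0],"roll":0,"gripper":0},{"slide":[0.067,-0.0118,-0.03],"roll":0,"gripper":0},{"slide":[0.067,-0.0118,-0.06],"roll":0,"gripper":0},{"slide":[0.067,-0.0118,-0.09],"roll":0,"gripper":0},{"slide":[0.067,0.03,-0.11],"roll":0,"gripper":0},{"slide":[0.067,0.068,-0.13],"roll":0,"gripper":0},{"slide":[0.067,0.068,-0.14],"roll":0,"gripper":0},{"slide":[0.067,0.068,-0.14],"roll":0,"gripper":0},{"slide":[0.067,0.068,-0.14],"roll":0,"gripper":0}]' 100; python3 look.py 15
```

```text
clock: 21.65
tool_pos: [0.5282, -0.2382, 0.3022]
ee_rot: [-3.14, 0.001, 0.001]
force: [-0.6, -0.4, -2.0]
opening: 0.0256
21.65 [ 0.5282 -0.2382  0.3022] [-0.6 -0.4 -2. ] 0.025605839089035555
scene
green 255 [168. 227.] [-67. -13.]
white 114 [211. 207.] [45. 60.]
white 104 [176. 242.] [-37. -61.]
white 98 [194. 245.] [ 12. -69.]
wrist
green 2101 [217. 148.] [-72.  -6.]
white 856 [247.  25.] [44. 59.]
white 763 [313. 139.] [ 14. -76.]
white 588 [275. 163.] [-37. -65.]
white 27 [252. 184.] [-74. -64.]
white 41 [263. 184.] [-64. -74.]
```

View pics/c_15.png

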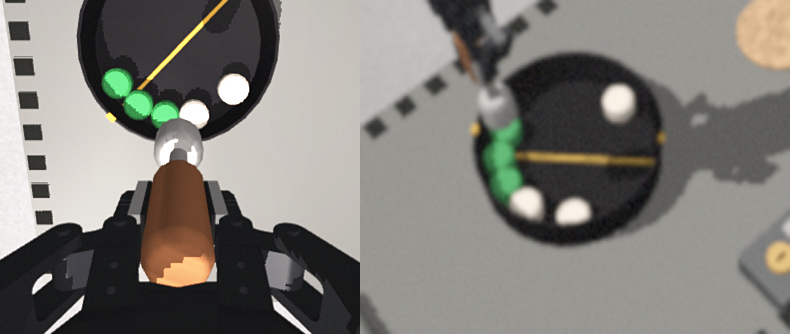

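Run:
```python
from h import *
s=snapshot("wrist")
for n,p in dict(A=(196.5,132),B=(217.5,155),C=(245,165),w0=(274,163),w1=(313,139),w2=(247,25)).items(): print(n,tobowl(atz(s,p,.025)).round(0))
s=snapshot("scene")
im=s["image"]; cv2.imwrite("pics/z3.png",cv2.resize(im[190:270,140:240],None,fx=7,fy=7,interpolation=cv2.INTER_CUBIC))
```

```text
A [-75.  23.]
B [-77. -11.]
C [-63. -42.]
w0 [-37. -64.]
w1 [ 13. -75.]
w2 [43. 59.]
```

View pics/z3.png

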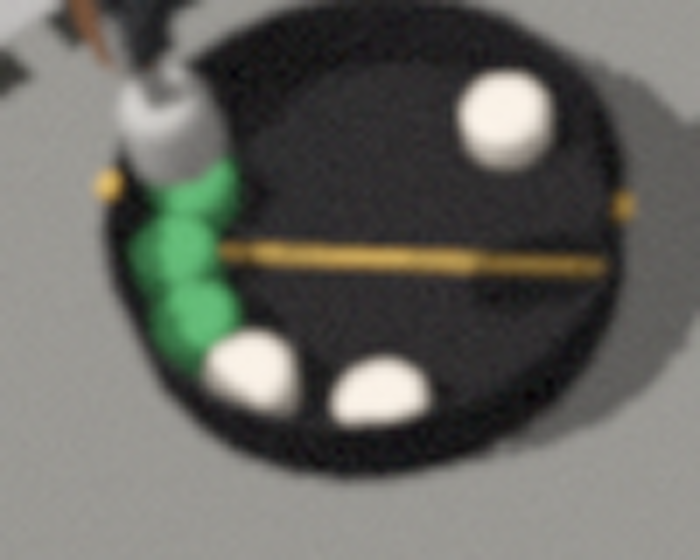

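The view from above has greens at (−75,23), (−77,−11), (−63,−42) and whites at (−37,−64), (13,−75), (43,59). Every chunk has moved at least 26 mm and both halves are mixed. Returning the stirrer to the cork pad.

```bash
python3 -m crank '[{"slide":[0.005,-0.04,0],"roll":0,"gripper":0},{"slide":[0.01,-0.08,0],"roll":0,"gripper":0},{"slide":[0.015,-0.125,0],"roll":0,"gripper":0},{"slide":[0.02,-0.17,0],"roll":0,"gripper":0},{"slide":[0.024,-0.215,0],"roll":0,"gripper":0},{"slide":[0.028,-0.26,0],"roll":0,"gripper":0},{"slide":[0.03,-0.30,0],"roll":0,"gripper":0},{"slide":[0.033,-0.335,0],"roll":0,"gripper":0},{"slide":[0.033,-0.355,0],"roll":0,"gripper":0},{"slide":[0.033,-0.365,0],"roll":0,"gripper":0},{"slide":[0.033,-0.365,0.03],"roll":0,"gripper":0},{"slide":[0.033,-0.365,0.06],"roll":0,"gripper":0},{"slide":[0.033,-0.365,0.09],"roll":0,"gripper":0},{"slide":[0.033,-0.365,0.115],"roll":0,"gripper":0},{"slide":[0.033,-0.365,0.125],"roll":0,"gripper":0},{"slide":[0.033,-0.365,0.125],"roll":0,"gripper":0},{"slide":[0.033,-0.365,0.125],"roll":0,"gripper":0}]' 100
python3 - <<'E'
from h import *
s=snapshot("wrist"); t=snapshot("scene")
a=s["image"][60:,80:440]; b=cv2.resize(t["image"][100:240,220:360],(420,420)); c=np.zeros((420,780,3),np.uint8); c[:324,:360]=a; c[:,360:]=b; cv2.imwrite("pics/p1.png",c)
o=ctrl.get_obs();print(o["clock"],o["tool_pos"],o["force"])
E
```

```text
clock: 23.55
tool_pos: [0.5622, 0.1257, 0.1788]
ee_rot: [-3.141, -0.001, -0.0]
force: [-0.9, -0.7, -1.2]
opening: 0.0257
23.65 [0.56275686 0.12596261 0.17955961] [ 0.67244042  0.72351031 -2.43067552]
```

View pics/p1.png

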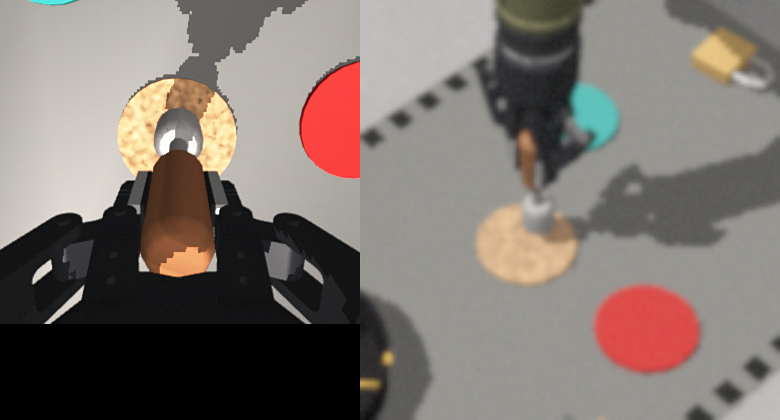

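The foot hangs about 19 mm over the cork, near its centre in both views. Lowering and checking contact force.

```bash
python3 -m crank '[{"slide":[0,0,0.006],"roll":0,"gripper":0},{"slide":[0,0,0.011],"roll":0,"gripper":0},{"slide":[0,0,0.015],"roll":0,"gripper":0},{"slide":[0,0,0.017],"roll":0,"gripper":0},{"slide":[0,0,0.0185],"roll":0,"gripper":0},{"slide":[0,0,0.0185],"roll":0,"gripper":0},{"slide":[0,0,0.0185],"roll":0,"gripper":0}]' 100
python3 - <<'E'
from h import *
s=snapshot("wrist"); t=snapshot("scene")
a=s["image"][60:,80:440]; b=cv2.resize(t["image"][100:240,220:360],(420,420)); c=np.zeros((420,780,3),np.uint8); c[:324,:360]=a; c[:,360:]=b; cv2.imwrite("pics/p2.png",c)
E
```

```text
clock: 24.35
tool_pos: [0.5614, 0.1259, 0.1607]
ee_rot: [-3.141, -0.0, 0.0]
force: [-2.1, -1.0, 7.5]
opening: 0.026
```

View pics/p2.png

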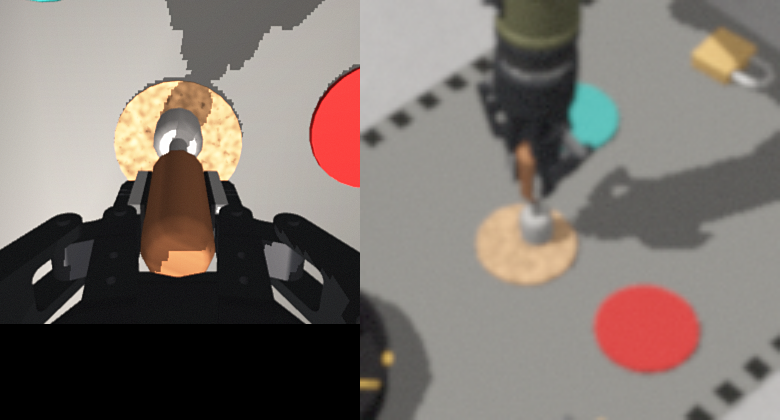

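The foot is down on the cork (vertical force +7.5 N) and well inside the disc. Releasing and rising straight up.

```bash
python3 -m crank '[{"slide":[0,0,0],"roll":0,"gripper":0.4},{"slide":[0,0,0],"roll":0,"gripper":0.5},{"slide":[0,0,0],"roll":0,"gripper":0.7},{"slide":[0,0,0],"roll":0,"gripper":1},{"slide":[0,0,0],"roll":0,"gripper":1},{"slide":[0,0,0],"roll":0,"gripper":1},{"slide":[0,0,0],"roll":0,"gripper":1},{"slide":[0,0,-0.02],"roll":0,"gripper":1},{"slide":[0,0,-0.05],"roll":0,"gripper":1},{"slide":[0,0,-0.09],"roll":0,"gripper":1},{"slide":[0,0,-0.14],"roll":0,"gripper":1},{"slide":[0,0,-0.14],"roll":0,"gripper":1},{"slide":[0,0,-0.14],"roll":0,"gripper":1}]' 100
python3 - <<'E'
from h import *
s=snapshot("wrist"); t=snapshot("scene")
a=s["image"][:,80:440]; b=cv2.resize(t["image"][90:270,140:320],(420,420)); c=np.zeros((420,780,3),np.uint8); c[:384,:360]=a; c[:,360:]=b; cv2.imwrite("pics/p3.png",c)
for c,x in (("wrist",s),("scene",t)):
  for l in ["pad","stirrer_grip","stirrer_foot"]:
    for q in landmark_of(l,c)[:3]: print(c,l,q["pixel"],q["confidence"],atz(x,q["pixel"],dict(pad=0,stirrer_grip=.106,stirrer_foot=.006)[l]).round(3))
[print(*q) for q in chunks(t)]
E
```

```text
clock: 25.75
tool_pos: [0.5625, 0.126, 0.3011]
ee_rot: [-3.141, -0.004, -0.0]
force: [-0.1, 0.7, -0.7]
opening: 0.085
wrist pad [172.2, 28.6] 0.94 [0.47  0.278 0.   ]
wrist pad [380.2, 156.1] 0.59 [0.716 0.136 0.   ]
wrist stirrer_grip [255.9, 175.8] 0.95 [0.563 0.135 0.106]
wrist stirrer_foot [255.9, 160.1] 0.6 [0.563 0.132 0.006]
scene pad [278.2, 183.3] 0.86 [0.573 0.125 0.   ]
scene pad [317.2, 207.0] 0.69 [0.712 0.148 0.   ]
scene pad [289.5, 140.1] 0.64 [0.47  0.273 0.   ]
scene stirrer_grip [276.6, 153.5] 0.76 [0.55  0.137 0.106]
scene stirrer_foot [279.9, 180.3] 0.65 [0.572 0.133 0.006]
green 308 [167. 224.] [-69.  -5.]
white 111 [211. 207.] [45. 60.]
white 103 [176. 242.] [-37. -61.]
white 98 [194. 245.] [ 12. -69.]
```

View pics/p3.png

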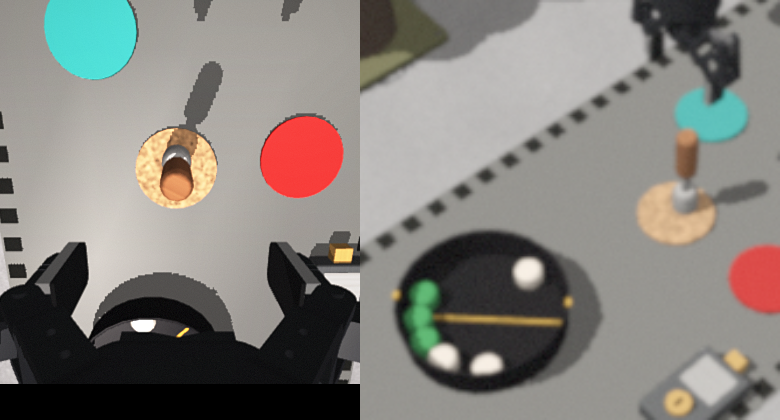

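The stirrer stands upright on the cork about 7 mm from its centre, and all six chunks are in the bowl. Handing in.

```bash
python3 -c "
from bench import workorder; print(workorder.hand_in())"
```

```text
the job is handed in; nothing more can be done
None
```

The job is done and handed in at about 26 s of the 72 s allowed; the hand-in gave no verdict.

I gripped the stirrer by its handle, lowered it into the lane between the colours and stirred with several sweeps along the bowl wall. I then stood it back on the cork pad and let go.

**What the last checks showed:**
- **Mixing:** the +y half holds a green chunk at (−75, 23) mm and a white one at (43, 59) mm. The −y half holds greens at (−77, −11) and (−63, −42) and whites at (−37, −64) and (13, −75). These positions are in the bowl's own frame.
- **Displacement:** each chunk is about 26 mm or more from its start.
- **Least certain chunk:** the white at (13, −75) has the smallest margin. The wrist camera puts it about 26 mm from its start. The scene camera, where the rim partly hides it, gives about 21 mm.
- **Stirrer:** it stands upright about 7 mm from the cork's centre, with the gripper open and clear above it.
- **Bystanders:** the arm made no approach to the lock case, padlock or screwdriver. I did not measure their positions afterwards.

**What went wrong on the way:**
- One sweep let a white chunk slip past the foot, so I repeated it closer to the wall.
- One wedging move jammed the foot between two greens at about 15 N of side force, so I backed off and pushed from the other end.

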